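# Swap glaze samples for inspection

### The job

The blue glaze tile in the dark viewing stand has been looked at: put it back fully home in the rack slot tagged blue, its glazed face the same way as the other tiles', and let go of it. Then draw the red tile out of the rack and hold it up to the light, its middle about 25 cm or more above the table, leaning back at about 45 degrees so that the glazed face looks obliquely upward; finish while still holding it there, motionless. Leave the other tiles and everything else on the table where they are.

Things in the scene. Friction and masses are not known exactly. Their poses are not given: they have to be found in the camera images.
- blue_tile_mid (a point): centre of the blue tile: a flat ceramic glaze sample, 60 wide, 110 tall, 8 thick, about 0.1 kg, bare terracotta with blue glaze over its front face and its top edge; at the start it stands upright in the dark viewing stand. Axes: x out of the glazed face, y along the width, z up the tile to its top edge
- blue_tile_front (a point): a point in the air 100 mm straight in front of the centre of the blue tile's glazed face: shows which way it faces
- red_tile_mid (a point): centre of the red tile, same shape: 60 wide, 110 tall, 8 thick, about 0.1 kg, bare terracotta with red glaze over its front face and its top edge; at the start it stands upright in the rack, in the slot tagged red. Axes: x out of the glazed face, y along the width, z up the tile to its top edge
- green_tile_mid (a point): centre of the green tile, same shape, in the slot tagged green; leave alone
- white_tile_mid (a point): centre of the white tile, same shape, in the slot tagged white; leave alone
- blue_slot: rack slot tagged blue: a pale wooden block 50 (x) x 74 (y) x 38 high with blue strips on its top and on both long sides; fixed. Origin: centre of its underside, which lies 12 mm above the table on the rack board. x is the way tiles in the rack face (the glazed faces), y along the row. In its top, centred, an upright slot 11 (x) x 63 (y) mm, mouth bevelled 3 mm all round, floor 10 mm above the origin (28 mm deep). Empty at the start
- red_slot: same kind of block, tagged red; holds the red tile at the start. All five blocks stand in one row at 78 mm spacing, in an order that changes, all facing the same way
- yellow_slot: same kind of block, tagged yellow; empty, and stays empty
- stand: viewing stand: a dark wooden block like the slot blocks (50 x 74 x 38, same slot, no tag), fixed directly on the table; origin: centre of its underside. Holds the blue tile at the start
- mug: white mug, 90 tall, 80 across, bystander; origin at the centre of its underside
- bowl: terracotta bowl, 55 tall, 130 across, bystander; origin at the centre of its underside
- glaze_jar: blue glaze jar with white cap, 100 tall, 70 across, bystander; origin at the centre of its underside
- spatula: spatula lying on the table between robot and rack, bystander; origin at the underside, x along it
- vase: red vase, 125 tall, 90 across, bystander; origin at the centre of its underside

How it is judged:
On the way, in this order (a step that is already met when the one before it is completed fails the run):
1. the blue tile is fully home in the blue slot, glaze facing as the others, and released (horizontal distance between blue_tile_mid and blue_slot below 0.012 m and z of blue_tile_mid in the frame of blue_slot below 0.069 m and angle between blue_tile_mid's own z axis and vertical below 0.17 rad and x of blue_tile_front in the frame of blue_slot above 0.08 m and contact force between the fingers and blue_tile below 0.05 N), for 0.2 s.
2. the red tile is drawn out of its slot and lifted clear above the rack (height (world z) of red_tile_mid above 0.16 m and contact force between the fingers and red_tile above 0.5 N), for 0.2 s.
At the end, for the whole second after the job is handed in: Blue tile released in the blue slot: within 4 mm of its floor, 12 mm of its centre, 10 degrees of upright, facing as the others. Red tile held still in the fingers, centre over 22 cm up, glazed face 30 to 60 degrees from straight up. Other tiles moved under 25 mm, other things 40 mm (all of step 1 and height (world z) of red_tile_mid above 0.22 m and angle between red_tile_mid's own x axis and vertical between 0.52 and 1.05 rad and contact force between the fingers and red_tile above 0.5 N and linear speed of red_tile below 0.03 m/s and angular speed of red_tile below 0.2 rad/s and distance of each of green_tile_mid, white_tile_mid from where it was at the start of the episode below 0.025 m and distance of each of mug, bowl, glaze_jar, spatula, vase from where it was at the start of the episode below 0.04 m); the arm keeps its last pose, push and grip.
It fails at once if the green or white tile is moved by more than 25 mm (distance of any of green_tile_mid, white_tile_mid from where it was at the start of the episode above 0.025 m).
It fails at once if the mug, bowl, jar, spatula or vase is moved by more than 40 mm (distance of any of mug, bowl, glaze_jar, spatula, vase from where it was at the start of the episode above 0.04 m).
It also fails if it takes over 58 s, if anything falls off the work surface, if the arm or the gripper's body presses on something with over 40 N, if the wrist force passes 120 N, or if a joint passes its speed limit or range.

### The arm

A 7-joint arm with a two-finger parallel gripper is mounted at the origin on the work surface. World frame = base frame: x ahead of the robot, y to its left, z up, the work surface at z = 0. Lengths are in m, angles in rad, forces in N, time in s.
With the tool pointing down it reaches from about 0.425 to 0.95 m from the base axis. Payload 4.7 kg.
Tool frame: the origin (TCP) lies between the finger pads; the fingertips stand 25 mm ahead of it and the grasp point (between the pads) lies 6 mm ahead of it; x points along the fingers, z is the direction in which the jaws open and shut, and the axes are right-handed (so a half turn about x gives the same grasp; the last joint's range is limited). The gripper opens to 85 mm and grips with 20 to 120 N. Pads are 22 mm wide; open, the fingers measure 114 mm over their backs; the gripper's body (76 mm by 85 mm) begins 54 mm behind the grasp point. The pads swing forward as they close: fully open they stand 13 mm farther back than shut.
Start: joints at [-1.329, 0.469, -0.049, 1.532, 0.024, 1.141, -0.082], TCP at [0.181, 0.65, 0.256] pointing down, gripper open.
Joint ranges: [-2.59, 2.59], [-0.33, 1.99], [-1.39, 1.29], [0.1, 2.45], [-1.04, 4.18], [0.21, 1.99], [-2.66, 2.66]. Speed limits (rad/s): [2.57, 2.57, 3.14, 3.14, 3.14, 3.14, 3.14].

### API

Orientations are given as a 3x3 rotation matrix whose columns are the frame's x, y, z axes.
In Python, from rig import * gives the robot as it stands. Calls block until the motion is done:
- movep(position, orientation): joint-space move of the TCP to a pose.
- move_l(position, attitude=None, feed=0.15, until_force=None): straight line of the TCP; attitude=None keeps the orientation; feed is the mean speed in m/s. With until_force (N) it stops when the force on the tool has changed by that much, and returns True; else False.
- move_joints(angles): joint-space move.
- command_gripper(opening, newtons=None): finger opening in m; newtons is the grip in N (None keeps the last); returns when the fingers have stopped.
- sleep(seconds).
- inverse_kinematics(position, orientation): joint angles nearest the present ones, or None.
- sense(): the state.
- camera(name): name is "scene" or "side" or "wrist"; returns (picture, depth): 384x512x3 uint8, red, green, blue; 384x512 float32, m along the optical axis (not along the pixel's ray), 0 where there is no reading.
- camera_params(name): a dict with "K" (3x3 intrinsics, pixels), "position" and "rotation" of the camera in the world; the wrist camera has in their place "tool_from_camera" (4x4, takes a point from camera to tool coordinates, whose origin is the TCP and whose axes are the tool frame's). Camera axes: x right, y down, z forward; pixel columns grow to the right and rows downward; lengths in m; the calibration is good to about 2 mm. A picture is of the moment at which its call begins: read the wrist's pose just before it. camera_params takes no time and is no camera call.
A pose or a line that the arm cannot do raises Unreachable and nothing moves.
- finish_job(): hands the job in, once; it reports no verdict.
The state is a dict: "time_s": time; "joint_pos": joint angles; "qd": joint speeds; "joint_efforts": joint torques, N m; "position": TCP position; "tcp_rot": TCP orientation; "wrist_force": force on the tool from outside, world axes, zero at the start; "ft_torque": the same for the moment, N m; "finger_gap": finger opening in m.
Only numpy, scipy, OpenCV 4.12 (cv2) and the standard library are available. Lean on these libraries where they do the work, as an engineer would, in place of code of your own. Each camera call takes 0.05 s, during which the arm holds its last target. There are 200 camera calls.

## Working session

There is one attempt and no reset: what is moved stays moved. The work goes in short steps, each a Python script; the robot and the scene stay as the last script left them, time stands still between calls to the robot, and variables do not carry over. Pictures are saved under pics/ and viewed, about 8 in all and at most 12, crops included, and the job is handed in when it is done.

```bash
ls; mkdir -p pics; cat > h.py <<'E'
from rig import *
import numpy as np, cv2
def snap(n):
    s=sense(); im,d=camera(n); p=camera_params(n)
    if n=="wrist":
        T=np.eye(4);T[:3,:3]=s["tcp_rot"];T[:3,3]=s["position"];T=T@np.array(p["tool_from_camera"])
    else:
        T=np.eye(4);T[:3,:3]=p["rotation"];T[:3,3]=p["position"]
    K=np.array(p["K"]);v,u=np.mgrid[:384,:512]
    P=np.stack([(u-K[0,2])/K[0,0]*d,(v-K[1,2])/K[1,1]*d,d],-1)@T[:3,:3].T+T[:3,3]
    P[d==0]=np.nan
    return im,d,P,T,K
def save(im,f): cv2.imwrite("pics/"+f,cv2.cvtColor(im,cv2.COLOR_RGB2BGR))
E
python3 - <<'E'
from h import *
ims=[]
for n in("scene","side"):
    im,d,P,T,K=snap(n); np.savez("pics/"+n,im=im,P=P,T=T,K=K); ims.append(im); print(n,T.round(3).tolist(),(d>0).mean())
save(cv2.resize(np.vstack(ims),None,fx=.78,fy=.78),"a.png")
E
```

```text
pics
scene [[-0.611, 0.627, -0.483, 1.034], [0.792, 0.492, -0.363, 0.385], [0.01, -0.604, -0.797, 0.872], [0.0, 0.0, 0.0, 1.0]] 0.9959462483723959
side [[0.901, -0.326, 0.285, 0.159], [-0.433, -0.684, 0.587, -0.82], [0.004, -0.653, -0.758, 1.211], [0.0, 0.0, 0.0, 1.0]] 0.996246337890625
```

View pics/a.png

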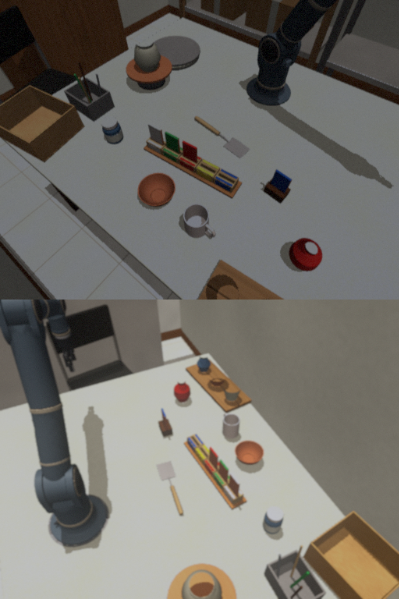

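```bash
python3 - <<'E'
from h import *
out=[]
for n,(r0,r1,c0,c1) in dict(scene=(150,270,170,390),side=(125,275,190,330)).items():
    z=np.load(f"pics/{n}.npz");im,P=z["im"],z["P"]
    c=cv2.resize(im[r0:r1,c0:c1],None,fx=3.6,fy=3.6,interpolation=cv2.INTER_CUBIC); save(c,n+"c.png")
    hsv=cv2.cvtColor(im,cv2.COLOR_RGB2HSV).astype(int);H,S,V=hsv[...,0],hsv[...,1],hsv[...,2]
    roi=np.zeros(H.shape,bool);roi[r0:r1,c0:c1]=1
    for k,m in dict(blue=(H>100)&(H<130)&(S>110),red=((H<6)|(H>174))&(S>150),green=(H>45)&(H<85)&(S>100),yellow=(H>20)&(H<34)&(S>150)).items():
        N,L,st,ce=cv2.connectedComponentsWithStats((m&roi).astype(np.uint8))
        for i in range(1,N):
            if st[i,4]<12: continue
            p=P[L==i];p=p[~np.isnan(p[:,0])]
            print(n,k,st[i].tolist(),np.median(p,0).round(3),p.min(0).round(3),p.max(0).round(3))
E
```

```text
scene blue [284, 217, 20, 12, 45] [0.549 0.137 0.05 ] [0.544 0.106 0.048] [0.555 0.169 0.054]
scene blue [347, 218, 26, 28, 412] [0.488 0.303 0.089] [0.48  0.274 0.041] [0.492 0.33  0.123]
scene blue [277, 227, 21, 12, 52] [0.587 0.143 0.051] [0.581 0.11  0.048] [0.592 0.171 0.054]
scene blue [276, 231, 19, 14, 80] [0.594 0.142 0.035] [0.591 0.113 0.021] [0.598 0.171 0.047]
scene red [234, 181, 23, 27, 307] [ 0.586 -0.012  0.098] [ 0.558 -0.043  0.048] [0.59  0.015 0.135]
scene red [231, 202, 19, 11, 52] [ 0.601 -0.014  0.051] [ 0.593 -0.045  0.046] [0.608 0.016 0.054]
scene red [231, 207, 17, 12, 71] [ 0.608 -0.012  0.034] [ 0.604 -0.041  0.018] [0.612 0.017 0.048]
scene green [212, 170, 17, 25, 271] [ 0.593 -0.092  0.101] [ 0.585 -0.119  0.056] [ 0.597 -0.065  0.136]
scene green [210, 190, 18, 11, 46] [ 0.607 -0.092  0.05 ] [ 0.6   -0.126  0.047] [ 0.611 -0.06   0.052]
scene green [210, 195, 16, 12, 61] [ 0.615 -0.093  0.034] [ 0.611 -0.12   0.023] [ 0.619 -0.063  0.044]
scene yellow [269, 210, 10, 7, 15] [0.555 0.073 0.049] [0.553 0.058 0.047] [0.558 0.09  0.053]
scene yellow [253, 214, 16, 10, 32] [0.595 0.054 0.051] [0.59  0.032 0.047] [0.601 0.082 0.055]
scene yellow [252, 218, 19, 14, 79] [0.601 0.064 0.034] [0.598 0.033 0.019] [0.604 0.093 0.046]
side red [270, 191, 8, 11, 22] [ 0.578 -0.023  0.132] [ 0.576 -0.042  0.127] [0.582 0.002 0.139]
side red [264, 207, 9, 12, 25] [ 0.561 -0.021  0.051] [ 0.557 -0.045  0.046] [0.565 0.013 0.057]
side green [283, 207, 8, 11, 18] [ 0.585 -0.096  0.134] [ 0.58  -0.119  0.129] [ 0.589 -0.074  0.137]
side green [275, 223, 12, 13, 36] [ 0.568 -0.096  0.052] [ 0.563 -0.123  0.048] [ 0.574 -0.066  0.057]
side yellow [262, 188, 7, 8, 15] [0.59  0.064 0.053] [0.573 0.008 0.049] [0.594 0.088 0.112]
side yellow [251, 191, 11, 14, 51] [0.554 0.058 0.051] [0.547 0.026 0.039] [0.562 0.097 0.058]
```

View pics/scenec.png

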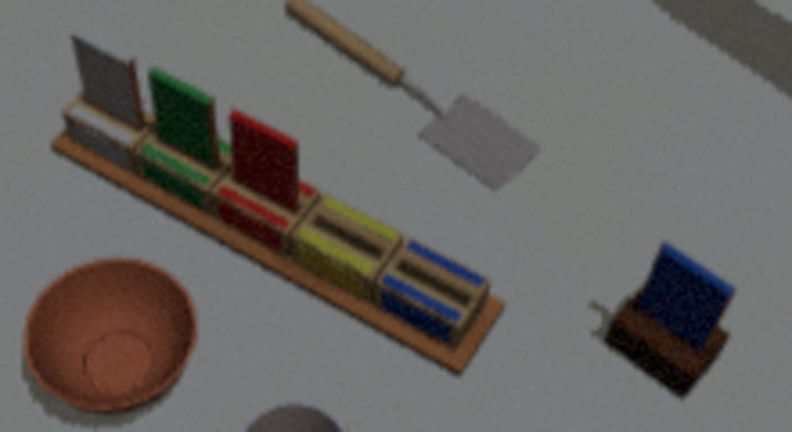

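View pics/sidec.png

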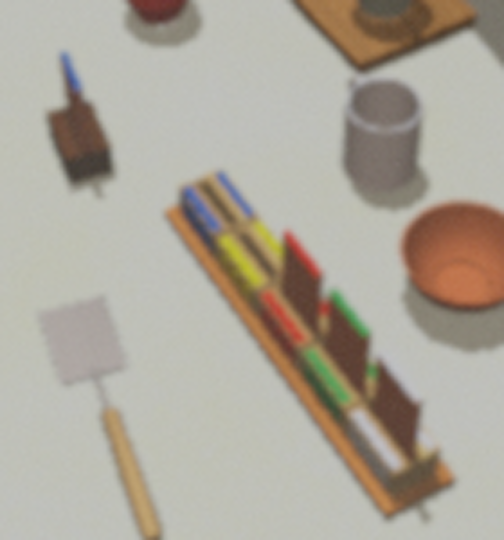

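```bash
python3 - <<'E'
from h import *
z=np.load("pics/scene.npz");im,P=z["im"],z["P"]
hsv=cv2.cvtColor(im,cv2.COLOR_RGB2HSV).astype(int);H,S,V=hsv[...,0],hsv[...,1],hsv[...,2]
for k,m,b in(("blue",(H>100)&(H<130)&(S>110),(347,218,26,28)),("red",((H<6)|(H>174))&(S>150),(234,181,23,22)),("green",(H>45)&(H<85)&(S>100),(212,170,17,22))):
    q=np.zeros(H.shape,np.uint8);x,y,w,h=b;q[y:y+h,x:x+w]=m[y:y+h,x:x+w];q=cv2.erode(q,np.ones((3,3)))>0
    p=P[q];p=p[~np.isnan(p[:,0])&(p[:,2]<.112)];c=np.median(p,0);u,s,vt=np.linalg.svd(p-c);n=vt[2]*np.sign(vt[2][0])
    print(k,c.round(4),n.round(3),"yaw",np.degrees(np.arctan2(n[1],n[0])).round(1),s/np.sqrt(len(p)))
print(np.round(camera_params("wrist")["tool_from_camera"],3).tolist(),camera_params("wrist")["K"])
s=sense();print(s["position"],np.round(s["tcp_rot"],2).tolist())
for nm,pos in(("stand",(.485,.30)),("red",(.58,-.012)),("blue",(.568,.14))):
  for sg in(1,-1):
    for yaw in(0.09,0.4):
      zt=np.array([np.cos(yaw),np.sin(yaw),0])*sg;xt=np.array([0,0,-1.]);R=np.stack([xt,np.cross(zt,xt),zt],1)
      for h in(.11,.3):
        q=inverse_kinematics(np.array([*pos,h]),R);print(nm,sg,yaw,h,None if q is None else np.round(q,2))
E
```

```text
blue [0.4883 0.3031 0.0828] [ 0.996 -0.09  -0.002] yaw -5.2 [0.01857747 0.01401096 0.00095761]
red [ 0.5857 -0.0071  0.0875] [0.996 0.092 0.002] yaw 5.3 [0.01492343 0.01052491 0.00091054]
green [ 0.5932 -0.094   0.0894] [0.996 0.087 0.009] yaw 5.0 [0.01391896 0.01158876 0.00091062]
[[-0.0, -0.27, 0.963, -0.118], [-0.001, -0.963, -0.27, 0.068], [1.0, -0.001, -0.0, 0.0], [0.0, 0.0, 0.0, 1.0]] [[319.03439845   0.         250.73893148]
 [  0.         319.03439845 195.93534298]
 [  0.           0.           1.        ]]
[0.18041767 0.64992276 0.25533319] [[-0.0, -0.96, 0.27], [-0.0, 0.27, 0.96], [-1.0, -0.0, -0.0]]
stand 1 0.09 0.11 [-0.87  0.48  0.32  1.94 -0.21  0.76 -0.34]
stand 1 0.09 0.3 [-0.91  0.27  0.36  1.75 -0.1   1.14 -0.44]
stand 1 0.4 0.11 [-0.83  0.48  0.26  1.93 -0.17  0.75 -0.07]
stand 1 0.4 0.3 [-0.87  0.26  0.3   1.75 -0.08  1.14 -0.15]
stand -1 0.09 0.11 [-0.38  0.49 -0.32  1.91  0.21  0.78  2.41]
stand -1 0.09 0.3 [-0.45  0.27 -0.22  1.72  0.06  1.15  2.54]
stand -1 0.4 0.11 [ 0.17  0.81 -1.18  1.88  0.86  1.08  2.18]
stand -1 0.4 0.3 [ 0.21  0.5  -1.17  1.69  0.48  1.
[... 269 characters left out ...]
  0.77  1.11  1.94 -0.83  0.99 -2.34]
red -1 0.09 0.3 [-0.92  0.53  1.27  1.75 -0.53  1.26 -2.57]
red -1 0.4 0.11 [-0.8   0.77  1.11  1.94 -0.83  0.99 -2.03]
red -1 0.4 0.3 [-0.86  0.45  1.12  1.75 -0.43  1.22 -2.36]
blue 1 0.09 0.11 [-0.64  0.52  0.43  1.91 -0.3   0.78  0.05]
blue 1 0.09 0.3 [-0.72  0.3   0.52  1.72 -0.16  1.16 -0.07]
blue 1 0.4 0.11 [-0.6   0.51  0.39  1.9  -0.26  0.78  0.33]
blue 1 0.4 0.3 [-0.68  0.3   0.47  1.72 -0.15  1.16  0.23]
blue -1 0.09 0.11 [ 0.47  0.83 -1.18  1.84  0.87  1.1   2.19]
blue -1 0.09 0.3 [ 0.5   0.54 -1.17  1.66  0.51  1.3   2.47]
blue -1 0.4 0.11 [-1.05  0.77  1.11  1.93 -0.84  1.   -2.29]
blue -1 0.4 0.3 [-1.11  0.46  1.12  1.74 -0.44  1.22 -2.62]
```

```bash
cat >> h.py <<'E'
def Rd(yaw,tilt=0):
    z=np.array([np.cos(yaw),np.sin(yaw),0.]);x=np.array([0,0,-1.]);y=np.cross(z,x)
    R=np.stack([x,y,z],1)
    return cv2.Rodrigues(y*-tilt)[0]@R
E
python3 - <<'E'
from h import *
ims=[]
for n,p,y in(("wstand",(.484,.30,.27),-.09),("wblue",(.568,.14,.27),.09)):
    movep(np.array(p),Rd(y)); sleep(.3); im,d,P,T,K=snap("wrist"); np.savez("pics/"+n,im=im,P=P,T=T,K=K); ims.append(im)
print(sense()["time_s"],sense()["wrist_force"])
save(cv2.resize(np.vstack(ims),None,fx=.78,fy=.78),"w.png")
E
```

```text
3.25 [ 0.08071978  0.09395148 -0.23532913]
```

View pics/w.png

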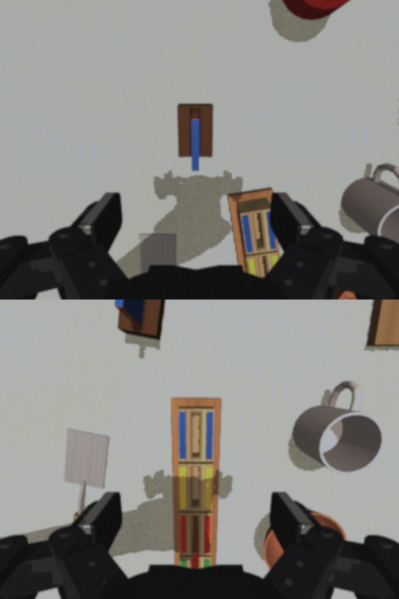

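```bash
cat >> h.py <<'E'
def comps(im,T,K,zp,f,minpx=60):
    H,S,V=[a.astype(int) for a in cv2.split(cv2.cvtColor(im,cv2.COLOR_RGB2HSV))]
    N,L,st,ce=cv2.connectedComponentsWithStats(f(H,S,V).astype(np.uint8))
    for i in range(1,N):
        if st[i,4]<minpx: continue
        v,u=np.nonzero(L==i);r=np.stack([(u-K[0,2])/K[0,0],(v-K[1,2])/K[1,1],np.ones(len(u))],1)@T[:3,:3].T
        X=T[:3,3]+r*((zp-T[2,3])/r[:,2])[:,None]
        (cx,cy),(w,h),a=cv2.minAreaRect(X[:,:2].astype(np.float32)*1000)
        print(st[i].tolist(),"mean",X[:,:2].mean(0).round(4),"rect mm",round(cx,1),round(cy,1),round(w,1),round(h,1),"ang",round(a,1))
isblue=lambda H,S,V:(H>100)&(H<130)&(S>110)&(V>50)
isred=lambda H,S,V:((H<6)|(H>174))&(S>150)&(V>50)
E
python3 - <<'E'
from h import *
for n,zp,f in(("wstand",.12,isblue),("wstand",.038,lambda H,S,V:(H<20)&(S>90)&(V<110)&(V>20)),("wblue",.05,isblue),("wblue",.05,isred)):
    z=np.load(f"pics/{n}.npz");print(n);comps(z["im"],z["T"],z["K"],zp,f)
    m=f(*[a.astype(int) for a in cv2.split(cv2.cvtColor(z["im"],cv2.COLOR_RGB2HSV))])
    print(np.nanpercentile(z["P"][m],[5,50,95],axis=0).round(3).tolist())
E
```

```text
wstand
[246, 154, 10, 64, 563] mean [0.4838 0.3052] rect mm 483.9 303.0 56.0 7.8 ang 84.6
[343, 272, 11, 46, 223] mean [0.5664 0.1858] rect mm 567.3 188.3 7.2 50.1 ang 5.2
[311, 277, 12, 46, 270] mean [0.5371 0.1864] rect mm 537.1 185.7 5.6 50.2 ang 4.8
[[0.48, 0.115, 0.05], [0.488, 0.286, 0.119], [0.588, 0.326, 0.122]]
wstand
[363, 0, 84, 25, 1187] mean [0.6462 0.4469] rect mm 646.9 444.5 21.0 80.6 ang 84.8
[229, 135, 43, 65, 2110] mean [0.4839 0.3078] rect mm 483.5 303.8 72.0 46.7 ang 84.8
[293, 242, 58, 47, 825] mean [0.5602 0.1836] rect mm 563.5 182.2 65.2 54.8 ang 14.5
[329, 273, 10, 46, 247] mean [0.5722 0.1283] rect mm 572.4 133.3 64.3 11.4 ang 89.1
[306, 303, 38, 48, 159] mean [0.5504 0.0857] rect mm 545.6 87.8 53.6 54.7 ang 50.5
[329, 328, 18, 30, 130] mean [0.5781 0.0618] rect mm 579.1 62.0 44.7 18.6 ang 73.6
[425, 370, 34, 14, 186] mean [ 0.7084 -0.004 ] rect mm 717.1 -4.5 21.7 45.2 ang 84.8
[[0.465, 0.07, 0.014], [0.545, 0.305, 0.039], [0.654, 0.444, 0.082]]
wblue
[148, 0, 12, 9, 93] mean [0.4621 0.2947] rect mm 461.9 294.5 10.3 6.9 ang 0.8
[230, 145, 8, 58, 376] mean [0.5495 0.1384] rect mm 549.4 138.4 7.5 62.7 ang 4.6
[265, 145, 7, 59, 377] mean [0.5863 0.1423] rect mm 586.5 141.2 6.5 63.8 ang 5.9
[[0.483, 0.112, 0.05], [0.553, 0.145, 0.051], [0.589, 0.277, 0.12]]
wblue
[231, 277, 8, 48, 321] mean [ 0.563 -0.018] rect mm 562.6 -17.5 8.4 65.1 ang 4.6
[262, 278, 7, 47, 283] mean [ 0.5997 -0.0143] rect mm 599.5 -14.8 7.4 63.8 ang 5.8
[246, 325, 9, 21, 155] mean [ 0.5856 -0.064 ] rect mm 585.7 -64.4 10.0 29.6 ang 5.0
[[0.559, -0.043, 0.05], [0.578, -0.008, 0.051], [0.603, 0.014, 0.133]]
```

```bash
python3 - <<'E'
from h import *
command_gripper(.05,40)
R=Rd(-.092)
movep(np.array([.484,.303,.20]),R); sleep(.2)
print(move_l(np.array([.484,.303,.101]),feed=.1,until_force=15))
command_gripper(0,40); s=sense();print(s["finger_gap"],s["position"],s["wrist_force"])
print(move_l(np.array([.484,.303,.21]),feed=.1))
sleep(.2);im,d,P,T,K=snap("wrist");s=sense();print(s["time_s"],s["finger_gap"],s["position"],s["wrist_force"])
comps(im,T,K,.229,isblue)
save(im,"g.png")
E
```

```text
False
0.007418616123663161 [0.48404463 0.30320648 0.10142096] [-0.42532334 -0.51118582  1.95251083]
False
7.7833 0.007814161165871723 [0.48385516 0.30287555 0.20955796] [-0.27465884  0.10905787 -0.48362474]
[239, 232, 26, 114, 2566] mean [0.4849 0.3111] rect mm 484.8 309.4 44.5 8.6 ang 85.3
[362, 326, 9, 20, 126] mean [0.5245 0.2876] rect mm 524.4 287.4 2.8 8.7 ang 4.7
```

View pics/g.png

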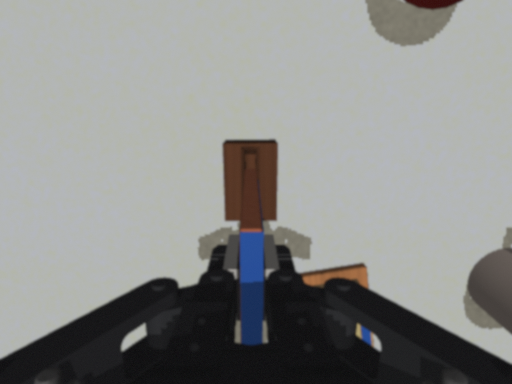

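```bash
python3 - <<'E'
from h import *
movep(np.array([.5679,.141,.19]),Rd(.091)); 
move_l(np.array([.5679,.141,.155]),feed=.1); sleep(.3)
print(move_l(np.array([.5679,.141,.110]),feed=.04,until_force=8)); s=sense();print(s["time_s"],s["finger_gap"],s["position"],s["wrist_force"],s["ft_torque"])
im,d,P,T,K=snap("wrist");comps(im,T,K,s["position"][2]+.019,isblue)
save(im,"p.png")
E
```

```text
True
10.3 0.007598687684570661 [0.56774375 0.14089659 0.11343172] [-0.48757303 -0.11810546  3.71955023] [-0.01897632  0.12106571 -0.0032672 ]
[212, 174, 16, 74, 980] mean [0.5545 0.1765] rect mm 554.6 175.6 4.5 25.1 ang 4.9
[274, 175, 16, 72, 960] mean [0.5747 0.1779] rect mm 574.7 177.5 4.5 24.4 ang 4.4
[239, 232, 26, 114, 2572] mean [0.5675 0.1488] rect mm 567.8 147.1 8.6 44.7 ang 6.6
```

View pics/p.png

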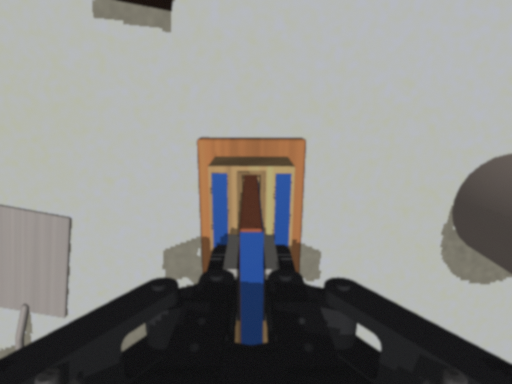

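```bash
python3 - <<'E'
from h import *
command_gripper(.045); sleep(.2); s=sense();print(s["finger_gap"])
move_l(np.array([.5677,.1409,.24]),feed=.12); sleep(.2)
im,d,P,T,K=snap("wrist"); comps(im,T,K,.132,isblue)
m=isblue(*[a.astype(int) for a in cv2.split(cv2.cvtColor(im,cv2.COLOR_RGB2HSV))]);p=P[m&(P[...,2]>.09)];print("blue top z",np.nanmedian(p,0),np.nanmax(p[:,2]))
im1=im
movep(np.array([.581,-.016,.24]),Rd(.088)); sleep(.3)
im,d,P,T,K=snap("wrist"); comps(im,T,K,.132,isred); print(sense()["time_s"])
save(cv2.resize(np.vstack([im1,im]),None,fx=.78,fy=.78),"r.png")
E
```

```text
0.044927694662245624
[229, 148, 8, 63, 452] mean [0.5526 0.1581] rect mm 552.5 157.2 5.0 45.9 ang 4.4
[267, 148, 9, 64, 465] mean [0.5798 0.16  ] rect mm 579.8 159.3 5.3 46.6 ang 4.6
[247, 166, 11, 74, 741] mean [0.5677 0.1411] rect mm 568.1 140.5 7.6 56.3 ang 5.2
blue top z [0.56764045 0.14145576 0.13220188] 0.13432620214057034
[228, 147, 9, 65, 526] mean [0.5662 0.0023] rect mm 566.1 1.7 5.8 47.5 ang 4.4
[266, 148, 9, 64, 483] mean [0.5932 0.0044] rect mm 593.3 3.8 5.6 46.7 ang 5.1
[245, 165, 12, 78, 838] mean [ 0.5815 -0.0152] rect mm 581.1 -15.9 8.2 59.6 ang 5.4
13.4833
```

View pics/r.png

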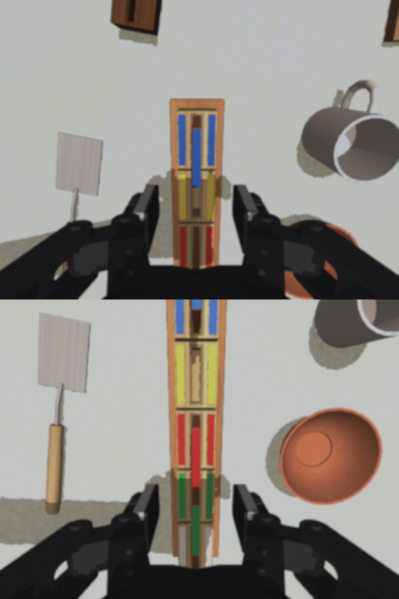

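```bash
python3 - <<'E'
from h import *
p=np.array([.5811,-.0158,.113])
move_l(p,feed=.1,attitude=Rd(.090),until_force=15)
command_gripper(0,60); s=sense();print(s["finger_gap"],s["position"],s["wrist_force"])
move_l(p+[0,0,.10],feed=.08); move_l(p+[0,0,.22],feed=.15); sleep(.3)
s=sense();print(s["finger_gap"],s["position"],s["time_s"])
for q in([.56,-.016,.35],[.52,-.016,.35],[.60,-.016,.35],[.62,0,.32]):
    r=inverse_kinematics(np.array(q),Rd(.09,np.pi/4)); print(q,None if r is None else np.round(np.array(r)-s["joint_pos"],2))
    if r is not None: movep(np.array(q),Rd(.09,np.pi/4)); break
sleep(.5); s=sense();print(s["finger_gap"],s["position"],s["tcp_rot"],s["time_s"],np.abs(s["qd"]).max())
im,d,P,T,K=snap("scene");save(im,"f.png");comps(im,T,K,.3,isred)
m=isred(*[a.astype(int) for a in cv2.split(cv2.cvtColor(im,cv2.COLOR_RGB2HSV))])&(P[...,2]>.2)&(P[...,0]<.75)&(abs(P[...,1]+.016)<.12);q=P[m];c=q.mean(0);n=np.linalg.svd(q-c)[2][2];print(c,n*np.sign(n[2]),len(q),np.degrees(np.arccos(abs(n[2]))))
E
```

```text
0.007355091633788913 [ 0.58143161 -0.01580503  0.11345647] [-0.03704674 -0.09368632  2.60542813]
0.007360889066850431 [ 0.5809046  -0.01580206  0.33236251] 17.9667
[0.56, -0.016, 0.35] [-0.07 -0.37 -0.04  0.52  0.16 -0.97 -0.15]
0.007420017878575995 [ 0.56012637 -0.01601544  0.34987438] [[ 7.04011270e-01 -8.97877275e-02  7.04490096e-01]
 [ 6.33354603e-02  9.95960907e-01  6.36434620e-02]
 [-7.07358997e-01 -1.86509962e-04  7.06854450e-01]] 19.3917 0.003718552861565623
[225, 108, 34, 41, 628] mean [ 0.5545 -0.0362] rect mm 546.0 -41.3 136.5 60.1 ang 24.5
[376, 306, 37, 41, 840] mean [0.7648 0.4527] rect mm 759.0 452.6 63.3 58.1 ang 37.9
[ 0.58290474 -0.01170154  0.33297796] [0.69405584 0.06818859 0.71668459] 625 44.21857160222223
```

View pics/f.png

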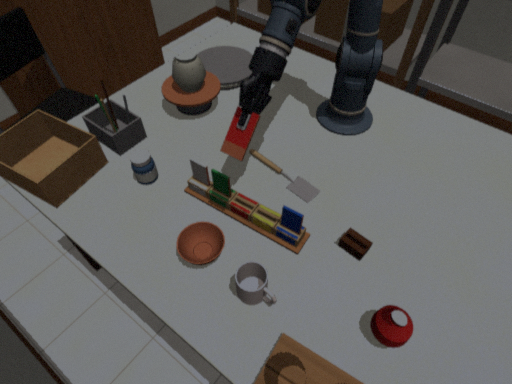

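The picture shows the red tile held with its glaze obliquely up (240, 130). The blue tile is home with its glaze towards the camera (291, 220), like green (221, 185) and white. Everything else is undisturbed, so I'm handing in.

```bash
python3 -c "
from h import *
sleep(.3);s=sense();print(s['finger_gap'],abs(np.array(s['qd'])).max());print(finish_job())"
```

```text
0.007214661320463112 0.0020718313501035764
the job is handed in; nothing more can be done
None
```

The job is done and handed in. The blue tile is back in its slot, and the red tile is held up to the light.

- **Blue tile:** I moved it from the stand to the blue slot, glaze facing as the others, and let go. It touched bottom at the expected depth. After release the wrist camera put its top at z = 0.132 m, and its middle within about 1 mm of the measured slot centre.
- **Red tile:** I drew it straight up out of the rack and tilted it back. From the arm pose its middle is about 0.32 m above the table. The scene camera measured its glazed face at about 44° from straight up. The fingers were still gripping it at hand-in (gap 7.2 mm), with joint speeds of about 0.002 rad/s.
- **Everything else:** In the last scene picture the green and white tiles and the other objects looked unmoved. I judged this by eye and did not measure it.

The clock was at about 20 s of the 58 s allowed. No check failed or disagreed, and the job gave no verdict back.

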